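Index a length stop against its drop pawl, screw slack taken up

TASK

The screw of this bench stop slide has play. Crank the stop block forward past the hinged pawl until the pawl has dropped behind it, a few millimetres clear, then crank back through the play until the block bears on the pawl's nose: lightly but surely, never pressing block and pawl together with more than 25 N. Touch only the crank, leave the block bearing on the lowered pawl with the screw's slack taken up that way, and disturb nothing else.

Things in the scene. Friction and masses are not known exactly. Their poses are not given: they have to be found in the camera images.
- slide_bed: Grey stop slide fixed to the bench, 100 x 290 x 16 mm bed. Origin on the bench surface; the slide runs along its y. A grey gearbox (68 x 66 mm, top at z = 62) with a crank on top stands at the -y end, an end block at the +y end. Forward means the bed's +y, away from the crank. The screw is behind a mitre gear; it and the crank stay where they are left
- crank_axis (a point): Point on the crank's vertical axis at the height (z = 100 mm) of the middle of its grip
- grip_mid (a point): Middle of the crank's black upright grip: a 16 mm round sleeve 40 mm tall (z = 78 to 118), free to spin on its pin, at 40 mm radius from crank_axis. The steel crank arm below it has its top at z = 76. Hold it from above and carry it round in a circle; the hand need not turn
- crank (a joint): Crank angle in rad, 0 at the start, limits -3 and 14. Growing (counter-clockwise from above) drives the nut forward, 8 mm per rad (50 mm per turn). Tangential force at the grip, roughly: 1 N to turn the screw alone, 1 to 2 N more once it moves the saddle, and 0.2 N more for every newton with which the saddle pushes on something
- nut_rear (a point): Centre of the rear (-y) face of the brass nut on the screw, 20 mm long, seen in the saddle's window
- saddle_lug (a point): Centre of the face of the saddle's rear cross bar that looks at the nut's rear face. The nut has 6 mm of play in all between rear and front cross bar (0.75 rad of crank): it pushes the saddle forward on the front bar and draws it back on this one. Own y of nut_rear seen from here: 0 when bearing here, 6 mm when bearing in front. At the start the nut stands free, somewhere in between
- saddle: Steel saddle, 70 x 46 x 22 mm, that slides along the bed's y on two rods, with about 10 N of friction. Origin 28 mm above the bench. On its front end stands the dark stop block, 30 mm wide, 14 mm long (y = 13 to 27 mm from the origin), top 62 mm above the bench
- stop_face (a point): Point on the rear (-y) face of the stop block, 56 mm above the bench; this face is to bear on the pawl's nose
- pawl_bridge: Grey bridge with two posts astride the slide, fixed to the bed, 82 mm high over the bench; carries the pawl on a cross pin. Origin on the bed (16 mm above the bench), on the slide's centre line; axes as the bed's. The lowered pawl's nose face lies at y = 38 mm from it. The block starts behind the nose (-y side) by 46 to 78 mm and the saddle has at least 25 mm of travel past the seat
- pawl_nose (a point): Point on the vertical end face of the pawl's nose, which looks to +y, 58 mm above the bench when down. The nose reaches 6 mm below the top of the stop block
- pawl (a joint): Pawl angle in rad: 0 down (against its stop), about 0.2 when riding on the stop block. A light spring holds it down. The block lifts it when moved forward; moved back against the nose it is stopped hard (stiff, tenths of a millimetre make tens of newtons)
- oil_can: Bystander: oil can, 156 mm tall, behind the slide
- wood_block: Bystander: wooden block 45 x 90 x 34 mm behind the slide
- tape_measure: Bystander: tape measure, 36 x 78 x 60 mm, to the right of the slide

How it is judged:
By the outcome, as a careful person would: the job done as asked, in the order asked, and still so for the second after the job is handed in, with the robot touching nothing.
It also fails if it takes over 72 s, if anything falls off the work surface, if the arm or the gripper's body presses on something with over 40 N, if the wrist force passes 120 N, or if a joint passes its speed limit or range.

ROBOT

A 6-joint arm with a two-finger parallel gripper is mounted at the origin on a cart in front of the work surface, level with it; the furniture and walls round the work are solid. World frame = base frame: x ahead of the robot, y to its left, z up, the work surface at z = 0. Lengths are in m, angles in degrees, forces in N, time in s.
With the tool pointing down it reaches from about 0.3 to 0.75 m from the base axis. Payload 8.5 kg.
Tool frame: the origin (TCP) lies at the very end of the fingers, on their centre line; the grasp point (between the pads) lies 19 mm behind it; z points along the fingers, y is the line along which they close (so a half turn about z gives the same grasp; the last joint's range is limited). The gripper opens to 85 mm and grips with 20 to 120 N. Pads are 22 mm wide; open, the fingers measure 114 mm over their backs; the gripper's body (76 mm by 85 mm) begins 54 mm behind the grasp point. The pads swing forward as they close: fully open they stand 13 mm farther back than shut.
Start: joints at [-76.564, 21.807, 74.336, -0, 83.858, -12.336], TCP at [0.239, -0.495, 0.231] pointing down, gripper open.
Joint ranges: [-178.18, 178.18], [-50.72, 133.34], [12.68, 142.11], [-81.47, 261.47], [9.98, 163.14], [-165.26, 165.26]. Speed limits (degrees/s): [136.94, 136.94, 180, 180, 180, 180].

INTERFACE

Orientations are given as a 3x3 rotation matrix whose columns are the frame's x, y, z axes.
In Python, from rig import env, optics, spotter gives the robot as it stands.
- The arm moves only by the shell command python3 -m crank 'ROWS' [FORCE]. ROWS is JSON, one flat list of numbers, 5 for each row, row after row: the finger opening in cm, from 0 to 8.54, then the shift along the tool's x, y, z in cm, then the turn about the tool's z in rad. A call has exactly 8 rows; each row shifts and turns the commanded pose from where the row before left it, along the tool's axes as they then stand; what a row does not reach is not made up. A row lasts 1/12 s, in which the tool goes at most 41.7 mm and 7.16 degrees, less where a joint would pass 70% of its speed; a pose out of reach is approached as far as the arm can. A call is refused whole if a number of a shift passes 4.17 or a number of a turn 0.125, either way. A call with a gripper value outside its range is refused whole. The fingers move at their own pace and stop on an object; FORCE is the grip in N (left out, the last holds). Time passes only in rows, so rows that do not move let the fingers close, or fill a call up. It gives the time, the measured TCP pose, the force, the opening and the grip force at its end, in the units of the state.
- env.observe(): the state, without advancing time (a new reading comes with each control period).
- optics.get_image(name): name is "side" or "top"; returns a dict with "color" (384x512x3 uint8, red, green, blue), "intrinsics" (3x3 intrinsics, pixels), "pose" (4x4, takes a point from camera to world coordinates). Camera axes: x right, y up, looking along -z (the intrinsics and any distortion apply to the point x, -y, -z); pixel columns grow to the right and rows downward; lengths in m; the calibration is good to about 2 mm. A picture is of the moment at which its call begins. There is no depth.
- env.close_job(): hands the job in; it is judged then, once.
Trained networks look in a picture, given as the dict that the camera call returned (one of the last four; its "shot" number tells which), for a name from the list of things; names that differ only in an ending like _2 or _b are one class to them, and where a whole thing is asked for, a point or a joint stands for the part that bears it (a point fixed in the world has none). Each returns a list of dicts, best first, with "score" (0 to 1); they miss things now and then, are a little off and sometimes report something else, mostly with a low value. They report only what shows in the picture. A call takes as long as a camera call.
- spotter.look_for(picture, query): "at" ([column, row] as shares, 0 to 1, of the picture: columns of its width, rows of its height, amid what is visible of it).
The state is a dict: "time_s": time; "q": joint angles; "qvel": joint speeds; "joint_efforts": joint torques, N m; "position": TCP position; "tool_rot": TCP orientation; "ft_force": force on the tool from outside, world axes, zero at the start; "wrist_torque": the same for the moment, N m; "grip_width": finger opening in m; "gripper_force": force on a finger pad.
Only numpy, scipy, OpenCV 4.12 (cv2) and the standard library are available. Lean on these libraries where they do the work, as an engineer would, in place of code of your own. Each camera call takes 0.05 s, during which the arm holds its last target. There are 200 camera calls.

## Working session

There is one attempt and no reset: what is moved stays moved. The work goes in short steps, Python scripts to look and compute and a shell command to move; the robot and the scene stay as the last step left them, time stands still between calls to the robot, and variables do not carry over. Pictures are saved under pics/ and viewed, at most 10 in all, crops included, and the job is handed in when it is done.

```bash
ls; mkdir -p pics; cat > h.py <<'E'
import numpy as np, cv2, json
from rig import env, optics, spotter
def shot(cam, fn=None):
    p=optics.get_image(cam)
    if fn: cv2.imwrite('pics/'+fn, p["color"][:,:,::-1])
    return p
def px(p,q,n=1):
    r=spotter.look_for(p,q); h,w=p["color"].shape[:2]
    return [(round(d["score"],2),(d["at"][0]*w,d["at"][1]*h)) for d in r[:n]]
def onz(p,uv,z):
    K=np.array(p["intrinsics"]);T=np.array(p["pose"])
    d=np.linalg.inv(K)@[uv[0],uv[1],1]; d=T[:3,:3]@(d*[1,-1,-1]); o=T[:3,3]
    return o+d*(z-o[2])/d[2]
def proj(p,X):
    K=np.array(p["intrinsics"]);T=np.array(p["pose"])
    c=T[:3,:3].T@(np.array(X)-T[:3,3]); c=c*[1,-1,-1]; u=K@c; return u[:2]/u[2]
def tri(ps,uvs):
    A=[];b=[]
    for p,uv in zip(ps,uvs):
        K=np.array(p["intrinsics"]);T=np.array(p["pose"])
        d=np.linalg.inv(K)@[uv[0],uv[1],1]; d=T[:3,:3]@(d*[1,-1,-1]); d/=np.linalg.norm(d)
        M=np.eye(3)-np.outer(d,d); A.append(M);b.append(M@T[:3,3])
    A=np.vstack(A);b=np.hstack(b);x=np.linalg.lstsq(A,b,rcond=None)[0]
    return x,np.linalg.norm(A@x-b)
E
python3 - <<'E'
from h import *
s=env.observe(); print({k:np.round(v,3).tolist() for k,v in s.items()})
a=shot("side","s0.png");b=shot("top","t0.png")
print([k for k in a], a["intrinsics"], np.round(a["pose"],3),np.round(b["pose"],3))
Z=dict(crank_axis=.1,grip_mid=.1,nut_rear=None,saddle_lug=None,stop_face=.056,pawl_nose=.058,slide_bed=0,saddle=.028,pawl_bridge=.016,oil_can=.07,wood_block=.034,tape_measure=.06)
for n,z in Z.items():
    A=px(a,n,2);B=px(b,n,2); print(n,[(x[0],np.round(x[1])) for x in A],[(x[0],np.round(x[1])) for x in B],end=' ')
    if A and B:
        X,r=tri([a,b],[A[0][1],B[0][1]]); print(np.round(X,4),round(r,4),end=' ')
    if B and z is not None: print(np.round(onz(b,B[0][1],z),4),end='')
    print()
E
```

```text
pics
{'time_s': 0.0, 'q': [-76.565, 21.841, 74.386, 0.0, 83.858, -12.335], 'qvel': [-0.052, 0.022, -0.009, 0.114, 0.104, -0.018], 'joint_efforts': [0.001, -44.846, -23.128, -0.0, 0.005, -0.0], 'position': [0.239, -0.495, 0.231], 'tool_rot': [[0.901, 0.435, -0.0], [0.435, -0.901, 0.001], [0.0, -0.001, -1.0]], 'ft_force': [0.542, 0.03, 0.672], 'wrist_torque': [-0.063, -0.001, -0.025], 'gripper_force': 0.0, 'grip_width': 0.085}
['color', 'intrinsics', 'pose', 'shot'] [[387.87305091   0.         258.14981457]
 [  0.         387.87305091 191.55392717]
 [  0.           0.           1.        ]] [[-0.989  0.063 -0.137  0.44 ]
 [-0.15  -0.491  0.858  0.869]
 [-0.013  0.869  0.495  0.637]
 [ 0.     0.     0.     1.   ]] [[-0.013  0.994 -0.111  0.486]
 [-1.    -0.011  0.024 -0.075]
 [ 0.022  0.111  0.994  1.039]
 [ 0.     0.     0.     1.   ]]
crank_axis [(0.86, array([291., 225.]))] [(0.92, array([244., 219.]))] [ 0.5011 -0.0707 -0.0093] 0.009 [ 0.5052 -0.0709  0.1   ]
grip_mid [(0.56, array([298., 176.]))] [] 
nut_rear [] [(0.64, array([254., 217.]))] 
saddle_lug [(0.65, array([202., 266.]))
[... 420 characters left out ...]
1  0.    ]
saddle [(0.72, array([293., 209.])), (0.7, array([285., 211.]))] [(0.54, array([248., 219.]))] [ 0.4989 -0.0824  0.0368] 0.0105 [ 0.5065 -0.0822  0.028 ]
pawl_bridge [(0.91, array([293., 207.]))] [(0.61, array([233., 222.]))] [ 0.4933 -0.0416  0.0689] 0.0072 [ 0.499  -0.0395  0.016 ]
oil_can [(0.73, array([202., 266.]))] [(0.77, array([158., 151.]))] [0.6965 0.1712 0.017 ] 0.0038 [0.6882 0.1589 0.07  ]
wood_block [(0.8, array([214., 238.]))] [(0.84, array([203., 152.])), (0.26, array([250., 215.]))] [0.6965 0.0448 0.0078] 0.0011 [0.692  0.0419 0.034 ]
tape_measure [(0.66, array([303., 172.]))] [(0.85, array([342., 227.]))] [ 0.4779 -0.3401  0.0287] 0.0023 [ 0.4798 -0.3318  0.06  ]
```

```bash
python3 - <<'E'
import cv2
a=cv2.imread('pics/s0.png');b=cv2.imread('pics/t0.png')
A=cv2.resize(a[120:300,180:380],None,fx=4,fy=3.3,interpolation=3)[:, :]
cv2.imwrite('pics/s0c.png',cv2.resize(a[130:280,190:390],(800,600),interpolation=3))
cv2.imwrite('pics/t0c.png',cv2.resize(b[130:280,160:360],(800,600),interpolation=3))
E
```

```text
(no output)
```

View pics/t0c.png

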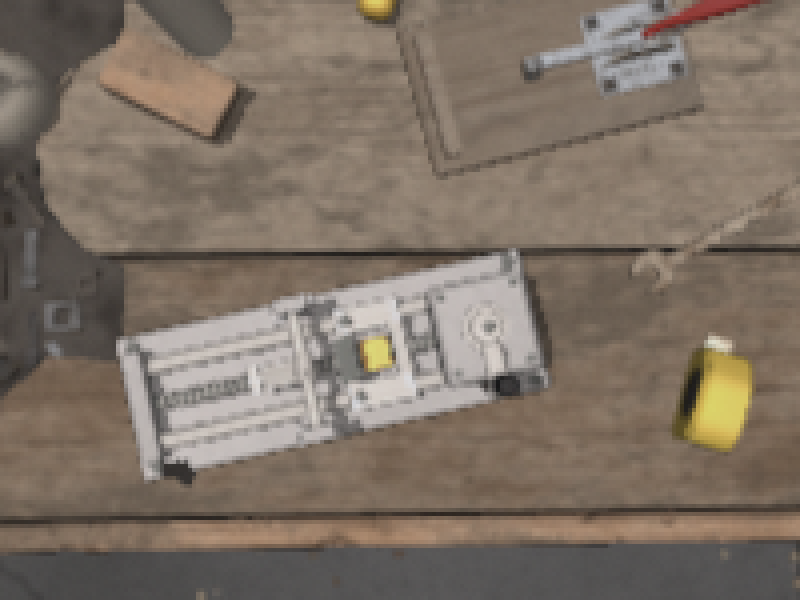

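View pics/s0c.png

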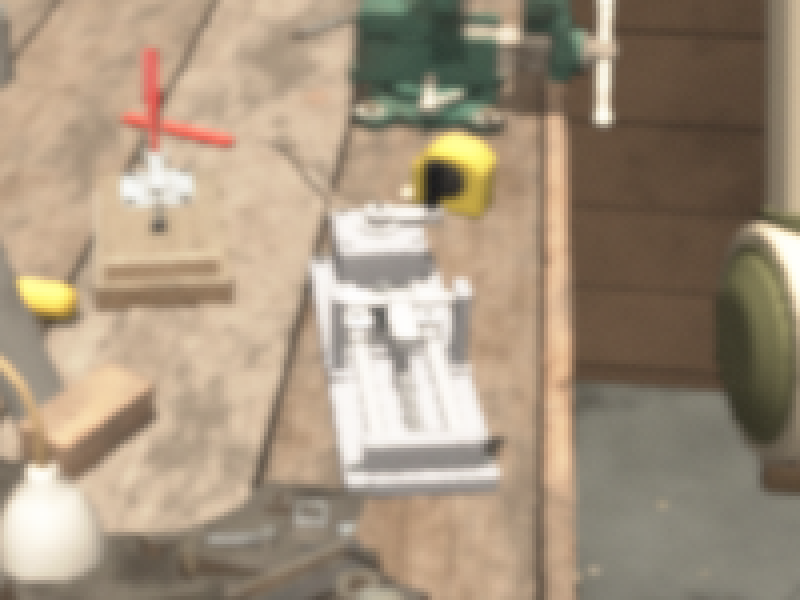

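```bash
python3 - <<'E'
from h import *
b=shot("top");a=shot("side")
c=lambda u,v:(160+u/4,130+v/4)
for n,(u,v,z) in dict(c1=(120,340,.016),c2=(152,478,.016),c3=(518,250,.016),c4=(548,387,.016),hub=(488,327,.078),grip=(508,384,.118),gripmid=(508,384,.1),nutL=(363,354,.04),nutR=(393,352,.04),blk=(345,357,.062),nose=(250,378,.062),bridgeL=(295,365,.082)).items():
    print(n,np.round(onz(b,c(u,v),z)*1000,1))
C=b["color"].astype(int); g=C.sum(2)
print(g[220:232,280:296]); print(np.array(b["intrinsics"]))
E
```

```text
c1 [518.9  79.6  16. ]
c2 [423.8  57.1  16. ]
c3 [ 578.6 -199.5   16. ]
c4 [ 482.4 -218.2   16. ]
hub [ 522.4 -170.9   78. ]
grip [ 485.  -178.7  118. ]
gripmid [ 485.  -180.7  100. ]
nutL [506.5 -89.   40. ]
nutR [ 507.6 -109.4   40. ]
blk [504.2 -76.6  62. ]
nose [491.2 -13.4  62. ]
bridgeL [499.1 -44.   82. ]
[[550 509 602 625 611 564 388 499 549 545 546 484 439 460 464 340]
 [548 485 581 622 616 587 403 486 526 516 509 489 453 411 391 327]
 [554 439 552 617 578 552 434 412 423 399 382 385 360 331 375 443]
 [527 443 530 533 424 374 330 245 260 296 287 319 309 305 367 471]
 [415 369 428 331 157 108 127 136 157 251 318 309 255 217 217 327]
 [251 185 268 174  75 152 168 172 151 170 303 306 258 226 214 284]
 [265 159 272 178  65 172 179 167 164 142 300 337 311 279 265 288]
 [457 263 329 220  79 150 175 171 159 162 294 309 292 267 266 289]
 [550 453 433 337 204 131 138 143 161 175 252 287 273 257 263 317]
 [535 531 448 366 266 265 247 226 250 253 267 315 327 321 315 323]
 [430 431 371 304 288 335 325 309 318 319 321 324 329 325 316 316]
 [293 312 320 316 316 319 317 323 321 316 317 333 336 327 318 314]]
[[365.02995497   0.         253.77621688]
 [  0.         365.02995497 185.02813833]
 [  0.           0.           1.        ]]
```

```bash
python3 - <<'E'
import cv2
a=cv2.imread('pics/s0.png');b=cv2.imread('pics/t0.png')
A=cv2.resize(a[172:216,262:316],(490,400),interpolation=3)
B=cv2.resize(b[188:238,225:300],(600,400),interpolation=3)
import numpy as np
cv2.imwrite('pics/z0.png',B)
cv2.imwrite('pics/z1.png',A)
E
```

```text
(no output)
```

View pics/z0.png

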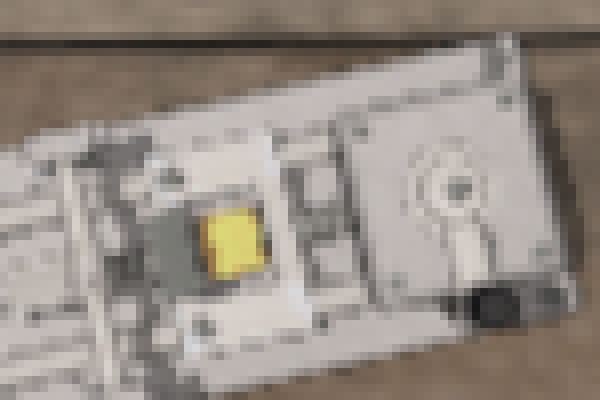

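The top crop shows the crank hub at about pixel (282, 211), the black grip at (287, 226), the brass nut near (254, 218), the stop block just ahead of it, and the pawl nose near (222, 224). Those positions match the given radius (39.6 mm against 40) and the bed's centre line. I'll move above the grip.

```bash
python3 -m crank '[5,3.6,-1.79,0,0, 5,3.6,-1.79,0,0, 5,3.6,-1.79,0,0, 5,3.6,-1.79,0,0, 5,3.6,-1.79,0,0, 5,3.6,-1.79,0,0, 5,3.6,-1.79,0,0, 5,3.6,-1.79,0,0]' 20
python3 -m crank '[5,3.6,-1.79,0,0, 5,3.6,-1.79,0,0, 5,0,0,1,0.12, 5,0,0,1,0.12, 5,0,0,1,0, 5,0,0,1,0, 5,0,0,0,0, 5,0,0,0,0]'
python3 - <<'E'
from h import *
s=env.observe();T=s["tool_rot"];P=np.array(s["position"]);print(P,np.round(T,3))
print("need tool cm", np.round(np.array(T).T@(np.array([.485,-.1783,.083])-P)*100,2))
a=shot("side","s1.png")
for X in [[.485,-.1783,.1],[.485,-.1783,.118],[.5235,-.1705,.078]]: print(proj(a,X))
cv2.imwrite('pics/s1c.png',cv2.resize(a["color"][130:230,230:360,::-1],(780,600),interpolation=3))
E
```

```text
time_s: 2.07
position: [0.4371, -0.2394, 0.2316]
tool_rot: [[0.901, 0.435, 0.0], [0.435, -0.901, -0.0], [0.0, 0.0, -1.0]]
ft_force: [-0.3, -0.1, 0.2]
grip_width: 0.0502
gripper_force: 0.0
time_s: 2.73
position: [0.4854, -0.1775, 0.1913]
tool_rot: [[0.978, 0.208, -0.001], [0.208, -0.978, 0.0], [-0.0, -0.0, -1.0]]
ft_force: [-0.2, -0.7, -0.3]
grip_width: 0.05
gripper_force: 0.0
[ 0.48544538 -0.17754223  0.19131555] [[ 0.978  0.208 -0.001]
 [ 0.208 -0.978  0.   ]
 [-0.    -0.    -1.   ]]
need tool cm [-0.05  0.07 10.83]
[298.04149569 174.93039121]
[298.26768619 169.58172081]
[284.9254871  181.80631997]
```

View pics/s1c.png

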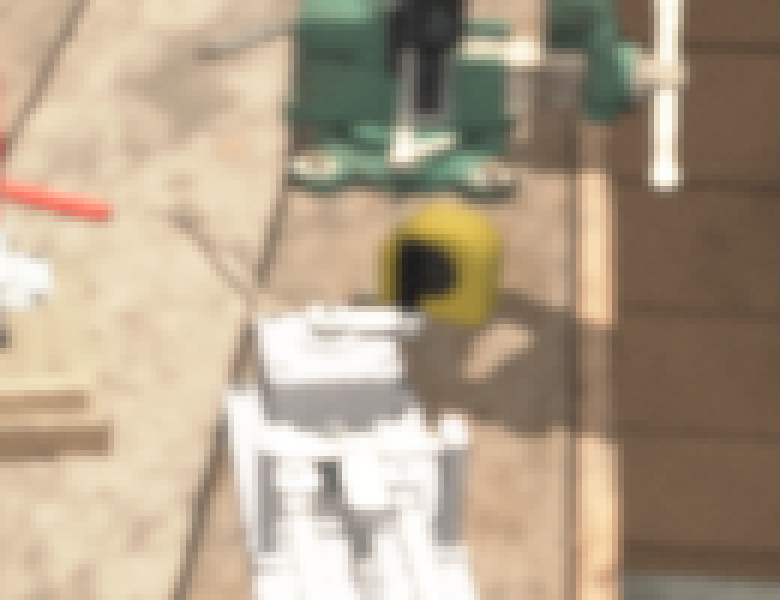

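The side view agrees: the grip shows black at about pixel (298, 175), where I predicted it. I'll go down and close.

```bash
python3 -m crank '[5,-0.05,0.07,2.5,0, 5,0,0,2.5,0, 5,0,0,2.5,0, 5,0,0,2,0, 5,0,0,1.3,0, 5,0,0,0,0, 5,0,0,0,0, 5,0,0,0,0]' 20
python3 -m crank '[0,0,0,0,0, 0,0,0,0,0, 0,0,0,0,0, 0,0,0,0,0, 0,0,0,0,0, 0,0,0,0,0, 0,0,0,0,0, 0,0,0,0,0]' 30
```

```text
time_s: 3.45
position: [0.4858, -0.1788, 0.0846]
tool_rot: [[0.978, 0.208, 0.002], [0.208, -0.978, -0.001], [0.002, 0.002, -1.0]]
ft_force: [-0.6, -0.2, -0.4]
grip_width: 0.0496
gripper_force: 0.0
time_s: 4.12
position: [0.4854, -0.1785, 0.0841]
tool_rot: [[0.978, 0.208, 0.001], [0.208, -0.978, -0.001], [0.001, 0.001, -1.0]]
ft_force: [-1.0, -0.2, 5.7]
grip_width: 0.0149
gripper_force: 29.8
```

```bash
python3 -m crank '[0,0.034,0.522,-0.05,0, 0,0.102,0.513,0,0, 0,0.168,0.496,0,0, 0,0.232,0.469,0,0, 0,0,0,0,0, 0,0,0,0,0, 0,0,0,0,0, 0,0,0,0,0]'
python3 - <<'E'
from h import *
s=env.observe();T=np.array(s["tool_rot"]);print(np.array(s["position"]),"tool F",np.round(T.T@s["ft_force"],2),np.round(s["wrist_torque"],2))
C=np.array([.978,.208]);
for k in range(24):
    a,b=np.radians([15*k,15*k+15]); print(15*k,round(4*(np.cos(a)-np.cos(b)),2),round(4*(np.sin(b)-np.sin(a)),2),end='; ')
E
```

```text
time_s: 4.78
position: [0.4951, -0.197, 0.084]
tool_rot: [[0.978, 0.208, 0.001], [0.208, -0.978, -0.0], [0.001, 0.001, -1.0]]
ft_force: [3.6, 2.6, 4.5]
grip_width: 0.0153
gripper_force: 29.9
[ 0.4951083  -0.19703035  0.0840321 ] tool F [ 4.08 -1.78 -4.5 ] [ 0.46 -0.63 -0.04]
0 0.14 1.04; 15 0.4 0.96; 30 0.64 0.83; 45 0.83 0.64; 60 0.96 0.4; 75 1.04 0.14; 90 1.04 -0.14; 105 0.96 -0.4; 120 0.83 -0.64; 135 0.64 -0.83; 150 0.4 -0.96; 165 0.14 -1.04; 180 -0.14 -1.04; 195 -0.4 -0.96; 210 -0.64 -0.83; 225 -0.83 -0.64; 240 -0.96 -0.4; 255 -1.04 -0.14; 270 -1.04 0.14; 285 -0.96 0.4; 300 -0.83 0.64; 315 -0.64 0.83; 330 -0.4 0.96; 345 -0.14 1.04;
```

```bash
cat > f.py <<'E'
from h import *
import sys
s=env.observe();T=np.array(s["tool_rot"]);F=T.T@s["ft_force"];ph=np.radians(float(sys.argv[1]))
P=np.array(s["position"])-[.4854,-.1785,.0841]; d=T.T@P*1000
print("disp mm",np.round(d,2),"cmd",np.round([40*(1-np.cos(ph)),40*np.sin(ph)],2),"F tool",np.round(F,1),"Ftan",round(F[0]*np.sin(ph)+F[1]*np.cos(ph),2),"Frad_out",round(-F[0]*np.cos(ph)+F[1]*np.sin(ph),2))
E
python3 -m crank '[0,0.64,0.83,0,0, 0,0.83,0.64,0,0, 0,0.96,0.4,0,0, 0,1.04,0.14,0,0, 0,1.04,-0.14,0,0, 0,0.96,-0.4,0,0, 0,0.83,-0.64,0,0, 0,0.64,-0.83,0,0]'; python3 f.py 150
```

```text
time_s: 5.45
position: [0.5622, -0.1831, 0.084]
tool_rot: [[0.978, 0.208, -0.002], [0.208, -0.978, -0.002], [-0.002, 0.001, -1.0]]
ft_force: [-4.0, -1.8, 6.9]
grip_width: 0.0151
gripper_force: 30.1
disp mm [ 7.416e+01  2.044e+01 -6.000e-02] cmd [74.64 20.  ] F tool [-4.3  1.  -6.9] Ftan -2.98 Frad_out -3.25
```

```bash
python3 -m crank '[0,0.4,-0.96,0,0, 0,0.14,-1.04,0,0, 0,-0.14,-1.04,0,0, 0,-0.4,-0.96,0,0, 0,-0.64,-0.83,0,0, 0,-0.83,-0.64,0,0, 0,-0.96,-0.4,0,0, 0,-1.04,-0.14,0,0]'; python3 f.py 270
python3 -m crank '[0,-1.04,0.14,0,0, 0,-0.96,0.4,0,0, 0,-0.83,0.64,0,0, 0,-0.64,0.83,0,0, 0,-0.4,0.96,0,0, 0,-0.14,1.04,0,0, 0,0.14,1.04,0,0, 0,0.4,0.96,0,0]'; python3 f.py 390
python3 - <<'E'
from h import *
b=shot("top","t2.png");a=shot("side","s2.png")
B=cv2.resize(b["color"][200:240,200:300,::-1],(800,320),interpolation=3)
A=cv2.resize(a["color"][165:235,240:340,::-1],(400,280),interpolation=3)
cv2.imwrite('pics/c2.png',np.vstack([B,np.hstack([A,0*A])]))
for n in ["stop_face","pawl_nose","saddle","nut_rear","saddle_lug","pawl"]:
    print(n,[(p[0],np.round(p[1],1)) for p in px(b,n)],[(p[0],np.round(p[1],1)) for p in px(a,n)])
E
```

```text
time_s: 6.12
position: [0.5155, -0.1303, 0.0841]
tool_rot: [[0.978, 0.209, 0.001], [0.209, -0.978, -0.001], [0.001, 0.001, -1.0]]
ft_force: [4.7, -4.6, 3.4]
grip_width: 0.015
gripper_force: 29.9
disp mm [ 3.953e+01 -4.082e+01  1.000e-02] cmd [ 40. -40.] F tool [ 3.7  5.5 -3.4] Ftan -3.65 Frad_out -5.48
time_s: 6.78
position: [0.4945, -0.1967, 0.0839]
tool_rot: [[0.978, 0.207, 0.001], [0.207, -0.978, 0.003], [0.001, -0.003, -1.0]]
ft_force: [8.3, 11.6, 7.6]
grip_width: 0.0152
gripper_force: 30.5
disp mm [ 5.09 19.69  0.11] cmd [ 5.36 20.  ] F tool [10.6 -9.7 -7.6] Ftan -3.11 Frad_out -13.98
stop_face [(0.58, array([239.2, 221.7]))] [(0.63, array([289.3, 217.8]))]
pawl_nose [(0.46, array([229.9, 223.4]))] [(0.56, array([288. , 206.1]))]
saddle [(0.62, array([236.7, 217.5]))] [(0.64, array([293.7, 207.5]))]
nut_rear [] [(0.64, array([202.5, 266.4]))]
saddle_lug [(0.75, array([240.3, 220.2]))] [(0.7, array([289. , 219.6]))]
pawl [(0.57, array([232.3, 224.2]))] [(0.52, array([289.2, 209. ]))]
```

View pics/c2.png

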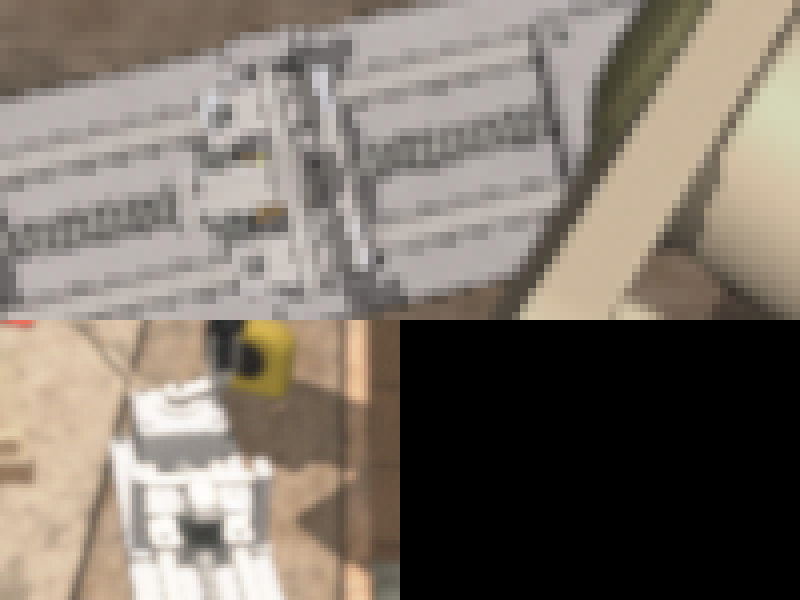

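```bash
cat >> h.py <<'E'
O=np.array([.5009,-.0703]);Y=np.array([-.208,.978]);X_=np.array([.978,.208])
def bed(p,uv,z):
    w=onz(p,uv,z)[:2]-O; return np.round([w@X_*1000,w@Y*1000],1)
E
python3 - <<'E'
from h import *
b=shot("top")
c=lambda u,v:((u+.5)/8+200-.5,(v+.5)/8+200-.5)
d=lambda u,v:((u+.5)/4+160-.5,(v+.5)/4+130-.5)
print("saddle f",bed(b,c(212,165),.039),"r",bed(b,c(342,165),.039),"nose now",bed(b,c(195,190),.07),"brF",bed(b,c(268,165),.082),"brR",bed(b,c(305,165),.082), "nose0",bed(b,d(250,378),.064),"brF0",bed(b,d(295,365),.082),bed(b,d(315,362),.082))
print("proj nose guess")
E
```

```text
saddle f [12.  47.1] r [2.2 4. ] nose now [ 4.4 52.8] brF [ 6.8 27.3] brR [ 4.1 15.5] nose0 [ 3.5 58.3] brF0 [ 4.9 26.9] [ 3.9 13.7]
proj nose guess
```

```bash
python3 -m crank '[0,0.67,0.81,0,0, 0,0.83,0.64,0,0, 0,0.96,0.4,0,0, 0,1.04,0.14,0,0, 0,1.04,-0.14,0,0, 0,0.96,-0.4,0,0, 0,0,0,0,0, 0,0,0,0,0]'; python3 f.py 480
python3 - <<'E'
from h import *
b=shot("top","t3.png");a=shot("side","s3.png")
B=cv2.resize(b["color"][200:240,200:300,::-1],(800,320),interpolation=3)
A=cv2.resize(a["color"][190:230,265:315,::-1],(350,280),interpolation=3)
a0=cv2.imread('pics/s0.png');A0=cv2.resize(a0[190:230,265:315],(350,280),interpolation=3)
cv2.imwrite('pics/c3.png',np.vstack([B,np.hstack([A,A0,np.zeros((280,100,3),np.uint8)])]))
E
```

```text
time_s: 8.2
position: [0.5507, -0.1997, 0.084]
tool_rot: [[0.978, 0.208, -0.001], [0.208, -0.978, 0.001], [-0.001, -0.001, -1.0]]
ft_force: [-0.7, 0.4, 9.5]
grip_width: 0.0152
gripper_force: 30.6
disp mm [ 5.948e+01  3.437e+01 -1.000e-02] cmd [60.   34.64] F tool [-0.6 -0.5 -9.5] Ftan -0.24 Frad_out -0.72
```

View pics/c3.png

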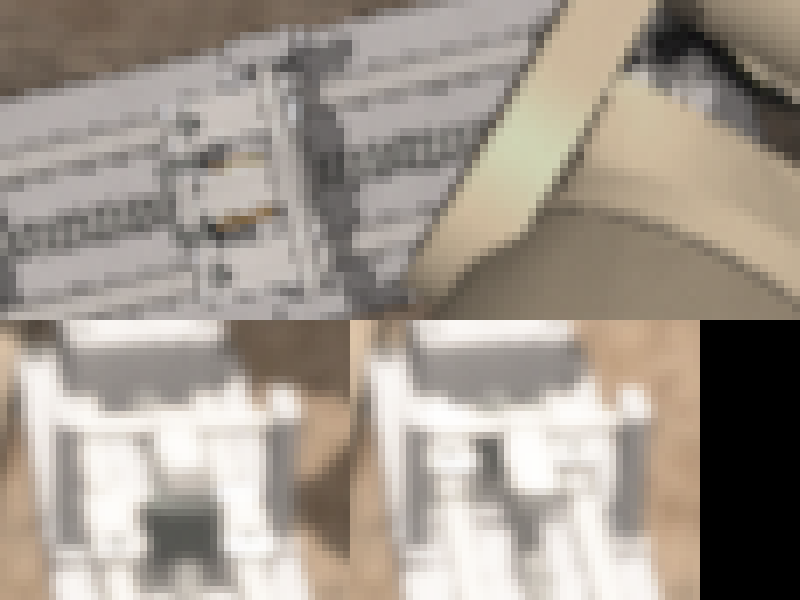

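```bash
python3 -m crank '[0,0.83,-0.64,0,0, 0,0.64,-0.83,0,0, 0,0.4,-0.96,0,0, 0,0.14,-1.04,0,0, 0,-0.14,-1.04,0,0, 0,-0.4,-0.96,0,0, 0,0,0,0,0, 0,0,0,0,0]'; python3 f.py 570
python3 - <<'E'
from h import *
b=shot("top","t4.png");a=shot("side","s4.png")
B=cv2.resize(b["color"][200:240,200:300,::-1],(800,320),interpolation=3)
A=cv2.resize(a["color"][190:230,265:315,::-1],(350,280),interpolation=3)
a0=cv2.imread('pics/s3.png');A0=cv2.resize(a0[190:230,265:315],(350,280),interpolation=3)
cv2.imwrite('pics/c4.png',np.vstack([B,np.hstack([A,A0,np.zeros((280,100,3),np.uint8)])]))
E
```

```text
time_s: 8.97
position: [0.554, -0.1427, 0.0841]
tool_rot: [[0.978, 0.208, 0.0], [0.208, -0.978, 0.001], [0.0, -0.001, -1.0]]
ft_force: [4.1, 3.5, 6.6]
grip_width: 0.0152
gripper_force: 30.4
disp mm [ 7.453e+01 -2.071e+01  4.000e-02] cmd [ 74.64 -20.  ] F tool [ 4.8 -2.6 -6.5] Ftan -0.13 Frad_out 5.46
```

View pics/c4.png

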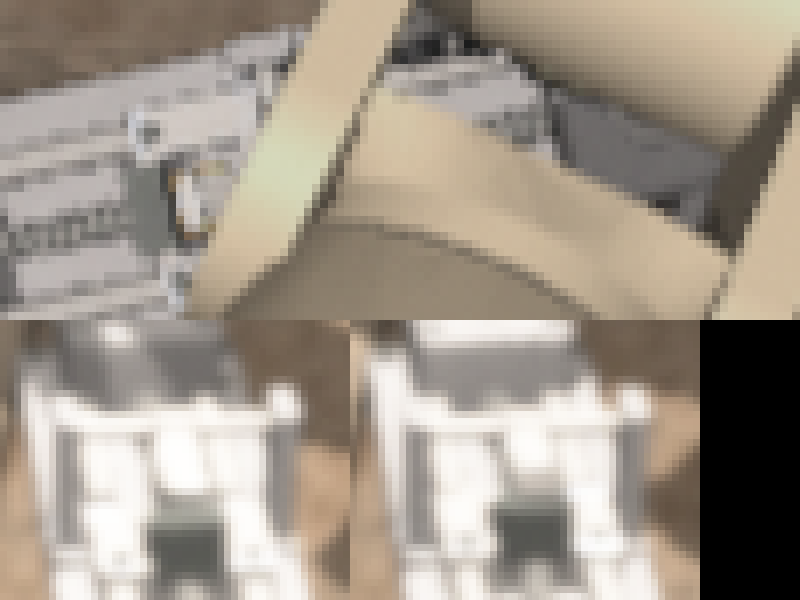

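The pawl has dropped. The nose tip is back at x≈178 in the crop, where it was at the start, and the block's dark top ends at about 170, so the gap is roughly 3 mm. I'll advance 15° more, then re-grip with the hand turned so that tool x will run along the tangent near contact.

```bash
python3 -m crank '[0,-0.31,-0.43,0,0, 0,-0.33,-0.4,0,0, 0,0,0,0,0, 0,0,0,0,0, 0,0,0,0,0, 4,0,0,0,0, 4,0,0,0,0, 4,0,0,0,0]' ; python3 f.py 585
python3 -m crank '[4,0,0,0,-0.125, 4,0,0,0,-0.125, 4,0,0,0,-0.125, 4,0,0,0,-0.125, 4,0,0,0,-0.125, 4,0,0,0,-0.125, 4,0,0,0,-0.125, 4,0,0,0,-0.125]'
python3 -m crank '[4,0,0,0,0, 0,0,0,0,0, 0,0,0,0,0, 0,0,0,0,0, 0,0,0,0,0, 0,0,0,0,0, 0,0,0,0,0, 0,0,0,0,0]' 30
python3 - <<'E'
from h import *
s=env.observe();T=np.array(s["tool_rot"]);print(np.round(s["q"],1),np.array(s["position"]),np.round(T.T@s["ft_force"],2))
a=np.degrees(np.arctan2(T[1,0],T[0,0]));print("tool x ang",a)
# crank forward tangent at phi (world): bed angle 180+phi+90 +12.0
for ph in range(585,470,-5):
    d=np.radians(ph-2.5+270+12.0-a); print(ph,'->',ph-5,np.round(-0.349*np.cos(d),3),np.round(0.349*np.sin(d),3),end='; ')
E
```

```text
time_s: 9.73
position: [0.5454, -0.1365, 0.083]
tool_rot: [[0.978, 0.208, -0.003], [0.208, -0.978, 0.001], [-0.002, -0.001, -1.0]]
ft_force: [-0.3, 0.6, 0.7]
grip_width: 0.0404
gripper_force: 0.0
disp mm [ 67.38 -28.64   0.93] cmd [ 68.28 -28.28] F tool [-0.2 -0.6 -0.7] Ftan 0.57 Frad_out 0.29
time_s: 10.4
position: [0.5457, -0.1364, 0.0833]
tool_rot: [[0.348, 0.938, -0.002], [0.938, -0.348, 0.001], [-0.0, -0.002, -1.0]]
ft_force: [-0.1, -0.0, -0.6]
grip_width: 0.0399
gripper_force: 0.0
time_s: 11.07
position: [0.5462, -0.1363, 0.0837]
tool_rot: [[0.354, 0.935, -0.0], [0.935, -0.354, -0.0], [-0.0, -0.0, -1.0]]
ft_force: [-1.1, -1.2, -1.2]
grip_width: 0.0153
gripper_force: 30.7
[-26.   31.5  84.6  -0.   63.9  -5.3] [ 0.54619513 -0.1362831   0.08368985] [-1.5  -0.62  1.23]
tool x ang 69.29179812147345
585 -> 580 -0.089 0.337; 580 -> 575 -0.118 0.328; 575 -> 570 -0.146 0.317; 570 -> 565 -0.173 0.303; 565 -> 560 -0.199 0.287; 560 -> 555 -0.223 0.268; 555 -> 550 -0.246 0.248; 550 -> 545 -0.267 0.225; 545 -> 540 -0.285 0.201; 540 -> 535 -0.302 0.176; 535 -> 530 -0.316 0.149; 530 -> 525 -0.328 0.121; 525 -> 520 -0.337 0.092; 520 -> 515 -0.343 0.062; 515 -> 510 -0.348 0.032; 510 -> 505 -0.349 0.001; 505 -> 500 -0.348 -0.029; 500 -> 495 -0.344 -0.059; 495 -> 490 -0.337 -0.089; 490 -> 485 -0.328 -0.118; 485 -> 480 -0.317 -0.146; 480 -> 475 -0.303 -0.173; 475 -> 470 -0.287 -0.199;
```

```bash
cat > g.py <<'E'
from h import *
import sys
# axis estimate in world; prints crank angle estimate, tangential drive force backward and radial
AX=np.array([.5244,-.1701]) if len(sys.argv)<4 else np.array([float(sys.argv[2]),float(sys.argv[3])])
s=env.observe();T=np.array(s["tool_rot"]);P=np.array(s["position"])[:2]-AX;F=np.array(s["ft_force"])[:2]
r=P/np.linalg.norm(P);t=np.array([-r[1],r[0]])
print("t",round(s["time_s"],2),"R",round(np.linalg.norm(P)*1000,2),"phi",round((np.degrees(np.arctan2(P[1],P[0]))-192)%360+360,2),"Ftan(+=resists backing)",round(F@t,2),"Frad",round(F@r,2))
if len(sys.argv)>1 and F@t>float(sys.argv[1]): sys.exit(1)
E
python3 g.py; python3 -m crank '[0,-0.089,0.337,0,0, 0,-0.118,0.328,0,0, 0,-0.146,0.317,0,0, 0,-0.173,0.303,0,0, 0,-0.199,0.287,0,0, 0,-0.223,0.268,0,0, 0,-0.246,0.248,0,0, 0,-0.267,0.225,0,0]' >/dev/null; python3 g.py
```

```text
t 11.07 R 40.23 phi 585.2 Ftan(+=resists backing) 0.3 Frad -1.59
t 11.73 R 40.14 phi 545.24 Ftan(+=resists backing) 0.93 Frad -5.52
```

```bash
python3 -m crank '[0,-0.107,0.075,0,0, 0,-0.107,0.075,0,0, 0,-0.11,0.072,0,0, 0,-0.113,0.066,0,0, 0,-0.113,0.066,0,0, 0,-0.117,0.06,0,0, 0,-0.119,0.056,0,0, 0,-0.119,0.056,0,0]' >/dev/null; python3 g.py
python3 - <<'E'
from h import *
b=shot("top","t5.png");a=shot("side","s5.png")
B=cv2.resize(b["color"][208:236,205:255,::-1],(800,448),interpolation=3)
cv2.imwrite('pics/c5.png',B)
t=[cv2.imread(f'pics/t{i}.png') for i in (0,3,4)]
E
```

```text
t 12.4 R 40.02 phi 531.49 Ftan(+=resists backing) 2.34 Frad -3.83
```

View pics/c5.png

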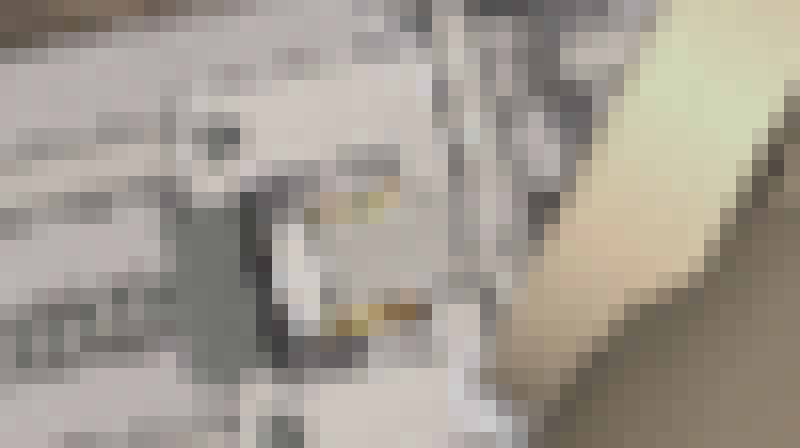

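Gap from block to nose is about 3–4 mm (dark strip at x≈250–272 in this crop). The tangential force of 2.3 N shows that the saddle is now being drawn back. I'll creep with a force guard between calls.

```bash
python3 -m crank '[0,-0.064,0.025,0,0, 0,-0.064,0.025,0,0, 0,-0.065,0.023,0,0, 0,-0.065,0.022,0,0, 0,-0.066,0.021,0,0, 0,-0.066,0.02,0,0, 0,-0.067,0.019,0,0, 0,-0.067,0.018,0,0]' >/dev/null; python3 g.py 3.3 && python3 -m crank '[0,-0.03,0.008,0,0, 0,-0.03,0.008,0,0, 0,-0.03,0.008,0,0, 0,-0.03,0.008,0,0, 0,-0.03,0.008,0,0, 0,-0.03,0.007,0,0, 0,-0.03,0.007,0,0, 0,-0.03,0.007,0,0]' >/dev/null && python3 g.py 3.3
```

```text
t 13.17 R 39.99 phi 523.42 Ftan(+=resists backing) 2.61 Frad -4.18
t 13.83 R 39.95 phi 519.83 Ftan(+=resists backing) 1.82 Frad -4.5
```

```bash

python3 -m crank '[0,-0.01,0.004,0,0, 0,-0.01,0,0,0, 0,-0.01,0.002,0,0, 0,-0.01,0,0,0, 0,-0.01,0.002,0,0, 0,-0.01,0,0,0, 0,-0.01,0,0,0, 0,-0.01,0,0,0]' >/dev/null; python3 g.py 3.1 && 
python3 -m crank '[0,-0.005,0.003,0,0, 0,-0.005,0,0,0, 0,-0.005,0,0,0, 0,-0.005,0,0,0, 0,-0.005,0,0,0, 0,-0.005,0,0,0, 0,-0.005,0,0,0, 0,-0.005,0,0,0]' >/dev/null && python3 g.py 3.1 &&
python3 -m crank '[0,-0.005,0.003,0,0, 0,-0.005,0,0,0, 0,-0.005,0,0,0, 0,-0.005,0,0,0, 0,-0.005,0,0,0, 0,-0.005,0,0,0, 0,-0.005,0,0,0, 0,-0.005,0,0,0]' >/dev/null && python3 g.py 3.1 &&
python3 -m crank '[0,-0.005,0.003,0,0, 0,-0.005,0,0,0, 0,-0.005,0,0,0, 0,-0.005,0,0,0, 0,-0.005,0,0,0, 0,-0.005,0,0,0, 0,-0.005,0,0,0, 0,-0.005,0,0,0]' >/dev/null && python3 g.py 3.1 &&
python3 -m crank '[0,-0.005,0.003,0,0, 0,-0.005,0,0,0, 0,-0.005,0,0,0, 0,-0.005,0,0,0, 0,-0.005,0,0,0, 0,-0.005,0,0,0, 0,-0.005,0,0,0, 0,-0.005,0,0,0]' >/dev/null && python3 g.py 3.1 &&
python3 -m crank '[0,-0.005,0.003,0,0, 0,-0.005,0,0,0, 0,-0.005,0,0,0, 0,-0.005,0,0,0, 0,-0.005,0,0,0, 0,-0.005,0,0,0, 0,-0.005,0,0,0, 0,-0.005,0,0,0]' >/dev/null && python3 g.py 3.1 &&
python3 -m crank '[0,-0.005,0.002,0,0, 0,-0.005,0,0,0, 0,-0.005,0,0,0, 0,-0.005,0,0,0, 0,-0.005,0,0,0, 0,-0.005,0,0,0, 0,-0.005,0,0,0, 0,-0.005,0,0,0]' >/dev/null && python3 g.py 3.1
```

```text
t 14.5 R 39.97 phi 518.64 Ftan(+=resists backing) 2.88 Frad -4.15
t 15.17 R 39.97 phi 517.6 Ftan(+=resists backing) 2.35 Frad -5.08
t 15.83 R 39.93 phi 516.88 Ftan(+=resists backing) 2.55 Frad -4.17
t 16.5 R 39.93 phi 516.26 Ftan(+=resists backing) 3.43 Frad -4.17
```

```bash
cat > m.py <<'E'
from h import *
L=[]
for i in range(6):
    optics.get_image("top"); s=env.observe(); P=np.array(s["position"])[:2]-[.5244,-.1701]; r=P/np.linalg.norm(P);t=np.array([-r[1],r[0]]);F=np.array(s["ft_force"])[:2]; L.append([F@t,F@r,(np.degrees(np.arctan2(P[1],P[0]))-192)%360+360])
print(np.round(np.array(L)[:,0],2),np.round(np.mean(L,0),2),s["time_s"])
E
python3 m.py
```

```text
[2.29 2.69 2.3  3.04 2.66 2.76] [  2.62  -4.01 516.24] 16.8
```

```bash
sed -i 's/range(6)/range(3)/; $a import sys; sys.exit(int(np.mean(L,0)[0]>3.2))' m.py
python3 -m crank '[0,-0.005,0.003,0,0, 0,-0.005,0,0,0, 0,-0.005,0,0,0, 0,-0.005,0,0,0, 0,-0.005,0,0,0, 0,-0.005,0,0,0, 0,-0.005,0,0,0, 0,-0.005,0,0,0]' >/dev/null && python3 m.py &&
python3 -m crank '[0,-0.005,0.003,0,0, 0,-0.005,0,0,0, 0,-0.005,0,0,0, 0,-0.005,0,0,0, 0,-0.005,0,0,0, 0,-0.005,0,0,0, 0,-0.005,0,0,0, 0,-0.005,0,0,0]' >/dev/null && python3 m.py &&
python3 -m crank '[0,-0.005,0.002,0,0, 0,-0.005,0,0,0, 0,-0.005,0,0,0, 0,-0.005,0,0,0, 0,-0.005,0,0,0, 0,-0.005,0,0,0, 0,-0.005,0,0,0, 0,-0.005,0,0,0]' >/dev/null && python3 m.py &&
python3 -m crank '[0,-0.005,0.002,0,0, 0,-0.005,0,0,0, 0,-0.005,0,0,0, 0,-0.005,0,0,0, 0,-0.005,0,0,0, 0,-0.005,0,0,0, 0,-0.005,0,0,0, 0,-0.005,0,0,0]' >/dev/null && python3 m.py &&
python3 -m crank '[0,-0.005,0.002,0,0, 0,-0.005,0,0,0, 0,-0.005,0,0,0, 0,-0.005,0,0,0, 0,-0.005,0,0,0, 0,-0.005,0,0,0, 0,-0.005,0,0,0, 0,-0.005,0,0,0]' >/dev/null && python3 m.py &&
python3 -m crank '[0,-0.005,0.002,0,0, 0,-0.005,0,0,0, 0,-0.005,0,0,0, 0,-0.005,0,0,0, 0,-0.005,0,0,0, 0,-0.005,0,0,0, 0,-0.005,0,0,0, 0,-0.005,0,0,0]' >/dev/null && python3 m.py &&
python3 -m crank '[0,-0.005,0.001,0,0, 0,-0.005,0,0,0, 0,-0.005,0,0,0, 0,-0.005,0,0,0, 0,-0.005,0,0,0, 0,-0.005,0,0,0, 0,-0.005,0,0,0, 0,-0.005,0,0,0]' >/dev/null && python3 m.py &&
python3 -m crank '[0,-0.005,0,0,0, 0,-0.005,0,0,0, 0,-0.005,0,0,0, 0,-0.005,0,0,0, 0,-0.005,0,0,0, 0,-0.005,0,0,0, 0,-0.005,0,0,0, 0,-0.005,0,0,0]' >/dev/null && python3 m.py &&
python3 -m crank '[0,-0.005,0,0,0, 0,-0.005,0,0,0, 0,-0.005,0,0,0, 0,-0.005,0,0,0, 0,-0.005,0,0,0, 0,-0.005,0,0,0, 0,-0.005,0,0,0, 0,-0.005,0,0,0]' >/dev/null && python3 m.py &&
python3 -m crank '[0,-0.005,0,0,0, 0,-0.005,0,0,0, 0,-0.005,0,0,0, 0,-0.005,0,0,0, 0,-0.005,0,0,0, 0,-0.005,0,0,0, 0,-0.005,0,0,0, 0,-0.005,0,0,0]' >/dev/null && python3 m.py
```

```text
[3.21 3.16 3.  ] [  3.12  -3.79 515.64] 17.6167
[2.21 2.72 2.24] [  2.39  -3.9  515.07] 18.4333
[2.58 1.89 2.08] [  2.19  -2.89 514.51] 19.25
[2.8  2.58 3.86] [  3.08  -2.79 513.92] 20.0667
[2.87 2.59 2.86] [  2.77  -1.64 513.34] 20.8833
[2.58 2.37 2.97] [  2.64  -1.53 512.77] 21.7
[2.51 2.51 2.37] [  2.46  -0.65 512.21] 22.5167
[3.18 2.64 3.22] [  3.02  -0.53 511.64] 23.3333
[3.03 2.42 1.8 ] [  2.42   0.77 511.05] 24.15
[2.43 2.56 2.54] [  2.51   1.98 510.45] 24.9667
```

```bash
sed -i 's/>3.2/>3.4/' m.py
python3 -m crank '[0,-0.005,0.004,0,0, 0,-0.005,0,0,0, 0,-0.005,0,0,0, 0,-0.005,0,0,0, 0,-0.005,0,0,0, 0,-0.005,0,0,0, 0,-0.005,0,0,0, 0,-0.005,0,0,0]' >/dev/null && python3 m.py &&
python3 -m crank '[0,-0.005,0.003,0,0, 0,-0.005,0,0,0, 0,-0.005,0,0,0, 0,-0.005,0,0,0, 0,-0.005,0,0,0, 0,-0.005,0,0,0, 0,-0.005,0,0,0, 0,-0.005,0,0,0]' >/dev/null && python3 m.py &&
python3 -m crank '[0,-0.005,0.003,0,0, 0,-0.005,0,0,0, 0,-0.005,0,0,0, 0,-0.005,0,0,0, 0,-0.005,0,0,0, 0,-0.005,0,0,0, 0,-0.005,0,0,0, 0,-0.005,0,0,0]' >/dev/null && python3 m.py &&
python3 -m crank '[0,-0.005,0.003,0,0, 0,-0.005,0,0,0, 0,-0.005,0,0,0, 0,-0.005,0,0,0, 0,-0.005,0,0,0, 0,-0.005,0,0,0, 0,-0.005,0,0,0, 0,-0.005,0,0,0]' >/dev/null && python3 m.py &&
python3 -m crank '[0,-0.005,0.002,0,0, 0,-0.005,0,0,0, 0,-0.005,0,0,0, 0,-0.005,0,0,0, 0,-0.005,0,0,0, 0,-0.005,0,0,0, 0,-0.005,0,0,0, 0,-0.005,0,0,0]' >/dev/null && python3 m.py &&
python3 -m crank '[0,-0.005,0.002,0,0, 0,-0.005,0,0,0, 0,-0.005,0,0,0, 0,-0.005,0,0,0, 0,-0.005,0,0,0, 0,-0.005,0,0,0, 0,-0.005,0,0,0, 0,-0.005,0,0,0]' >/dev/null && python3 m.py &&
python3 -m crank '[0,-0.005,0.002,0,0, 0,-0.005,0,0,0, 0,-0.005,0,0,0, 0,-0.005,0,0,0, 0,-0.005,0,0,0, 0,-0.005,0,0,0, 0,-0.005,0,0,0, 0,-0.005,0,0,0]' >/dev/null && python3 m.py &&
python3 -m crank '[0,-0.005,0.001,0,0, 0,-0.005,0,0,0, 0,-0.005,0,0,0, 0,-0.005,0,0,0, 0,-0.005,0,0,0, 0,-0.005,0,0,0, 0,-0.005,0,0,0, 0,-0.005,0,0,0]' >/dev/null && python3 m.py &&
python3 -m crank '[0,-0.005,0.001,0,0, 0,-0.005,0,0,0, 0,-0.005,0,0,0, 0,-0.005,0,0,0, 0,-0.005,0,0,0, 0,-0.005,0,0,0, 0,-0.005,0,0,0, 0,-0.005,0,0,0]' >/dev/null && python3 m.py &&
python3 -m crank '[0,-0.005,0.001,0,0, 0,-0.005,0,0,0, 0,-0.005,0,0,0, 0,-0.005,0,0,0, 0,-0.005,0,0,0, 0,-0.005,0,0,0, 0,-0.005,0,0,0, 0,-0.005,0,0,0]' >/dev/null && python3 m.py
```

```text
[2.11 2.46 3.53] [  2.7    1.58 509.89] 25.7833
[3.17 2.25 2.78] [  2.73   2.24 509.32] 26.6
[2.73 3.11 3.74] [  3.19   2.58 508.73] 27.4167
[2.7  3.14 2.12] [  2.65   2.03 508.14] 28.2333
[2.82 3.14 2.75] [  2.9    1.76 507.57] 29.05
[3.78 3.3  3.34] [  3.47   1.27 507.01] 29.8667
```

```bash
python3 m.py; python3 -m crank '[0,-0.003,0.002,0,0, 0,-0.003,0,0,0, 0,-0.003,0,0,0, 0,-0.003,0,0,0, 0,-0.003,0,0,0, 0,-0.003,0,0,0, 0,-0.003,0,0,0, 0,-0.003,0,0,0]' >/dev/null && python3 m.py
```

```text
[2.38 2.4  2.39] [  2.39   1.51 507.02] 30.0167
[2.68 3.3  3.04] [  3.     0.7  506.68] 30.8333
```

```bash
sed -i 's/>3.4/>3.6/' m.py
python3 -m crank '[0,-0.005,0.002,0,0, 0,-0.005,0,0,0, 0,-0.005,0,0,0, 0,-0.005,0,0,0, 0,-0.005,0,0,0, 0,-0.005,0,0,0, 0,-0.005,0,0,0, 0,-0.005,0,0,0]' >/dev/null && python3 m.py &&
python3 -m crank '[0,-0.005,0.002,0,0, 0,-0.005,0,0,0, 0,-0.005,0,0,0, 0,-0.005,0,0,0, 0,-0.005,0,0,0, 0,-0.005,0,0,0, 0,-0.005,0,0,0, 0,-0.005,0,0,0]' >/dev/null && python3 m.py &&
python3 -m crank '[0,-0.005,0.002,0,0, 0,-0.005,0,0,0, 0,-0.005,0,0,0, 0,-0.005,0,0,0, 0,-0.005,0,0,0, 0,-0.005,0,0,0, 0,-0.005,0,0,0, 0,-0.005,0,0,0]' >/dev/null && python3 m.py &&
python3 -m crank '[0,-0.005,0.001,0,0, 0,-0.005,0,0,0, 0,-0.005,0,0,0, 0,-0.005,0,0,0, 0,-0.005,0,0,0, 0,-0.005,0,0,0, 0,-0.005,0,0,0, 0,-0.005,0,0,0]' >/dev/null && python3 m.py &&
python3 -m crank '[0,-0.005,0.001,0,0, 0,-0.005,0,0,0, 0,-0.005,0,0,0, 0,-0.005,0,0,0, 0,-0.005,0,0,0, 0,-0.005,0,0,0, 0,-0.005,0,0,0, 0,-0.005,0,0,0]' >/dev/null && python3 m.py &&
python3 -m crank '[0,-0.005,0.001,0,0, 0,-0.005,0,0,0, 0,-0.005,0,0,0, 0,-0.005,0,0,0, 0,-0.005,0,0,0, 0,-0.005,0,0,0, 0,-0.005,0,0,0, 0,-0.005,0,0,0]' >/dev/null && python3 m.py
```

```text
[2.46 2.6  3.97] [3.0100e+00 2.9000e-01 5.0609e+02] 31.65
[1.98 3.51 2.38] [  2.62  -1.19 505.51] 32.4667
[3.45 4.07 3.42] [  3.65  -1.85 505.  ] 33.2833
```

```bash
python3 m.py; python3 m.py; python3 -m crank '[0,-0.003,0,0,0, 0,-0.003,0,0,0, 0,-0.003,0,0,0, 0,-0.003,0,0,0, 0,-0.003,0,0,0, 0,0,0,0,0, 0,0,0,0,0, 0,0,0,0,0]' >/dev/null ; python3 m.py; python3 m.py
```

```text
[2.91 3.52 3.62] [  3.35  -2.12 505.01] 33.4333
[3.4  3.35 3.23] [  3.32  -2.25 504.99] 33.5833
[3.48 3.73 3.12] [  3.44  -2.55 504.77] 34.4
[2.62 3.71 3.83] [  3.39  -2.63 504.76] 34.55
```

```bash
python3 -m crank '[0,-0.004,0,0,0, 0,-0.004,0,0,0, 0,-0.004,0,0,0, 0,-0.004,0,0,0, 0,-0.004,0,0,0, 0,-0.004,0,0,0, 0,0,0,0,0, 0,0,0,0,0]' >/dev/null ; python3 m.py; python3 m.py
```

```text
[3.1  2.66 3.29] [  3.02  -3.21 504.43] 35.3667
[4.12 3.74 3.71] [  3.85  -3.09 504.43] 35.5167
```

```bash
sed -i 's/>3.6/>4.1/; s/range(3)/range(4)/' m.py
python3 -m crank '[0,-0.005,-0.002,0,0, 0,-0.005,0,0,0, 0,-0.005,0,0,0, 0,-0.005,0,0,0, 0,-0.005,0,0,0, 0,-0.005,0,0,0, 0,-0.005,0,0,0, 0,0,0,0,0]' >/dev/null && python3 m.py &&
python3 -m crank '[0,-0.005,-0.002,0,0, 0,-0.005,0,0,0, 0,-0.005,0,0,0, 0,-0.005,0,0,0, 0,-0.005,0,0,0, 0,-0.005,0,0,0, 0,-0.005,0,0,0, 0,0,0,0,0]' >/dev/null && python3 m.py
```

```text
[3.69 4.11 4.38 4.3 ] [  4.12  -2.68 504.07] 36.3833
```

```bash
python3 m.py; python3 -m crank '[0,-0.005,-0.001,0,0, 0,-0.005,0,0,0, 0,-0.005,0,0,0, 0,-0.005,0,0,0, 0,0,0,0,0, 0,0,0,0,0, 0,0,0,0,0, 0,0,0,0,0]' >/dev/null ; python3 m.py; python3 m.py
```

```text
[4.82 4.64 5.22 4.37] [  4.76  -3.38 504.06] 36.5833
[3.28 4.32 4.67 4.42] [  4.17  -3.21 503.82] 37.45
[4.5  5.1  5.79 4.04] [  4.86  -3.47 503.85] 37.65
```

```bash
python3 -m crank '[0,-0.005,-0.001,0,0, 0,-0.005,0,0,0, 0,-0.005,0,0,0, 0,0,0,0,0, 0,0,0,0,0, 0,0,0,0,0, 0,0,0,0,0, 0,0,0,0,0]' >/dev/null ; python3 m.py; python3 m.py
python3 - <<'E'
from h import *
b=shot("top","t6.png");
B=cv2.resize(b["color"][208:236,205:255,::-1],(800,448),interpolation=3)
cv2.imwrite('pics/c6.png',B)
E
```

```text
[4.88 5.12 5.41 4.74] [  5.04  -3.24 503.67] 38.5167
[4.36 4.4  4.83 4.43] [  4.51  -3.14 503.69] 38.7167
```

View pics/c6.png

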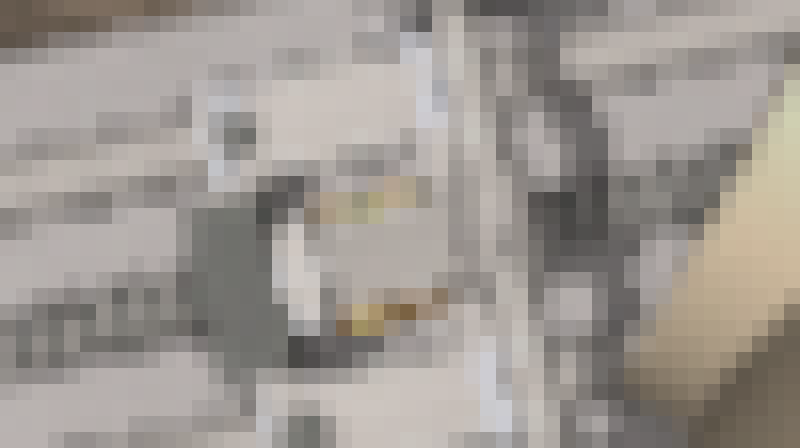

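Contact confirmed: the block's dark top now meets the nose directly at x≈270, and the drag has risen from 2.65 to about 4.8 N, so the press is roughly 10 N. I'll unload the hand and then release.

```bash
python3 -m crank '[0,0.005,0,0,0, 0,0.005,0,0,0, 0,0,0,0,0, 0,0,0,0,0, 0,0,0,0,0, 0,0,0,0,0, 0,0,0,0,0, 0,0,0,0,0]' >/dev/null ; python3 m.py; python3 m.py
```

```text
[4.18 3.66 3.55 4.29] [  3.92  -3.17 503.7 ] 39.6333
[4.94 4.84 4.17 3.71] [  4.41  -3.16 503.7 ] 39.8333
```

```bash
python3 -m crank '[0,0.01,0,0,0, 0,0.01,0,0,0, 0,0.01,0,0,0, 0,0.01,0,0,0, 0,0,0,0,0, 0,0,0,0,0, 0,0,0,0,0, 0,0,0,0,0]' >/dev/null ; python3 m.py; python3 m.py
```

```text
[2.25 3.03 2.28 1.61] [  2.29  -2.93 504.02] 40.7
[3.18 2.72 2.26 2.15] [  2.58  -3.29 504.06] 40.9
```

```bash
python3 -m crank '[0,-0.01,0,0,0, 0,-0.01,0,0,0, 0,-0.01,0,0,0, 0,-0.01,0,0,0, 0,-0.01,0,0,0, 0,-0.01,0,0,0, 0,0,0,0,0, 0,0,0,0,0]' >/dev/null ; python3 m.py; python3 m.py
```

```text
[3.75 4.43 4.26 3.84] [  4.07  -3.43 503.74] 41.7667
[5.69 4.75 4.08 4.39] [  4.73  -3.53 503.77] 41.9667
```

```bash
python3 -m crank '[0,-0.01,0,0,0, 0,-0.01,0,0,0, 0,-0.01,0,0,0, 0,0,0,0,0, 0,0,0,0,0, 0,0,0,0,0, 0,0,0,0,0, 0,0,0,0,0]' >/dev/null ; python3 m.py; python3 m.py
```

```text
[5.32 4.98 4.88 5.85] [  5.26  -3.94 503.46] 42.8333
[4.3  5.55 4.6  5.1 ] [  4.88  -3.1  503.48] 43.0333
```

```bash
python3 -m crank '[0,0.02,0,0,0, 0,0.02,0,0,0, 0,0.02,0,0,0, 0,0.02,0,0,0, 0,0,0,0,0, 0,0,0,0,0, 0,0,0,0,0, 0,0,0,0,0]' >/dev/null ; python3 m.py; python3 -m crank '[4,0,0,0,0, 4,0,0,0,0, 4,0,0,0,0, 4,0,0,0,0, 4,0,0,0,0, 4,0,0,0,0, 4,0,0,0,0, 4,0,0,0,0]'; python3 m.py
```

```text
[2.25 2.33 2.1  2.9 ] [  2.4   -4.14 503.96] 43.9
time_s: 44.57
position: [0.5609, -0.1864, 0.0839]
tool_rot: [[0.353, 0.936, 0.0], [0.936, -0.353, -0.0], [-0.0, 0.0, -1.0]]
ft_force: [0.2, -1.0, 0.8]
grip_width: 0.0399
gripper_force: 0.0
[ 0.43  1.09 -1.15 -0.11] [7.0000e-02 1.6000e-01 5.0396e+02] 44.7667
```

```bash
python3 -m crank '[4,0,0,-1,0, 4,0,0,-2,0, 4,0,0,-3,0, 4,0,0,-3,0, 4,0,0,-3,0, 4,0,0,-2,0, 4,0,0,0,0, 4,0,0,0,0]'
python3 -m crank '[4,-2,-2,0,0, 4,-3,-2.5,0,0, 4,-3,-2.5,0,0, 4,-3,-2.5,0,0, 4,-2,-2,0,0, 4,0,0,0,0, 4,0,0,0,0, 4,0,0,0,0]'
python3 - <<'E'
from h import *
b=shot("top","t7.png")
B=cv2.resize(b["color"][205:240,205:270,::-1],(780,420),interpolation=3)
cv2.imwrite('pics/c7.png',B)
E
```

```text
time_s: 45.43
position: [0.561, -0.1864, 0.2253]
tool_rot: [[0.353, 0.936, 0.002], [0.936, -0.353, -0.001], [-0.0, 0.003, -1.0]]
ft_force: [0.2, -0.1, -1.2]
grip_width: 0.0401
gripper_force: 0.0
time_s: 46.1
position: [0.4076, -0.267, 0.2233]
tool_rot: [[0.353, 0.935, -0.0], [0.935, -0.353, 0.001], [0.001, -0.001, -1.0]]
ft_force: [0.5, -0.1, -0.9]
grip_width: 0.0403
gripper_force: 0.0
```

View pics/c7.png

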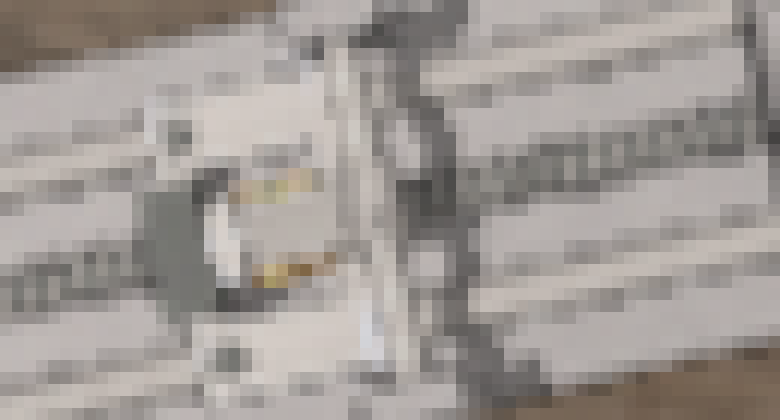

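The final view shows the block's dark top (x≈140–205) bearing directly on the lowered nose (x≈207), and the hand is clear of everything. I'm handing the job in.

```bash
python3 -c "
from rig import env
print(env.close_job())"
```

```text
the job is handed in; nothing more can be done
None
```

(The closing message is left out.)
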